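Close the telephone-board test nest

ROBOT

A 6-joint arm with a two-finger parallel gripper is mounted at the origin on the work surface. World frame = base frame: x ahead of the robot, y to its left, z up, the work surface at z = 0. Lengths are in m, angles in rad, forces in N, time in s.
With the tool pointing down it reaches from about 0.4 to 0.925 m from the base axis. Payload 12.5 kg.
Tool frame: the origin (TCP) lies at the very end of the fingers, on their centre line; the grasp point (between the pads) lies 19 mm behind it; z points along the fingers, y is the line along which they close (so a half turn about z gives the same grasp; the last joint's range is limited). The gripper opens to 95 mm and grips with 3 to 60 N. Pads are 20 mm wide; open, the fingers measure 119 mm over their backs; the gripper's body (75 mm by 180 mm) begins 59 mm behind the grasp point.
Start: joints at [1.021, 0.491, 1.559, -0, 1.092, -0.106], TCP at [0.268, 0.564, 0.215] pointing down, gripper open.
Joint ranges: [-3.1, 3.1], [-0.84, 2.19], [0.05, 2.79], [-1.13, 4.28], [0.06, 2.93], [-2.69, 2.69]. Speed limits (rad/s): [2.22, 2.22, 2.79, 3.14, 3.14, 3.14].

INTERFACE

Orientations are given as a rotation vector (axis times angle).
In Python, from plant import bot gives the robot as it stands.
- The arm moves only by the shell command python3 -m pendant 'ROWS' [FORCE]. ROWS is a JSON list of rows, 1 to 12 of them, each of 5 numbers: the finger opening in m, then dx, dy, dz in shares of the most that a row can go, 1 being 62.5 mm, then a turn about the tool's z in fractions of the full range, 1 being pi/2 rad; each row shifts and turns the commanded pose from where the row before left it, along the tool's axes as they then stand; what a row does not reach is not made up. A row lasts 1/8 s, in which the tool goes at most 0.0625 m and 0.188 rad, less where a joint would pass 70% of its speed; a pose out of reach is approached as far as the arm can. The fingers move at their own pace and stop on an object; FORCE is the grip in N (left out, the last holds). Time passes only in rows, so rows that do not move let the fingers close. It prints the time, the measured TCP pose, the force, the opening and the grip force at its end. No shift or turn number may pass 1 either way. Input that does not fit is refused with a message, and nothing moves.
- bot.observe(): the state, without advancing time (a new reading comes with each control period).
- bot.grab_frame(name): name is "side" or "top"; returns a dict with "image" (384x512x3 uint8, red, green, blue), "fx", "fy", "cx", "cy" (pixels), "R" (3x3) and "t" (3): a world point X has camera coordinates R X + t. Camera axes: x right, y down, z forward; pixel columns grow to the right and rows downward; lengths in m; the calibration is good to about 2 mm. A picture is of the moment at which its call begins. There is no depth.
- bot.job_done(): hands the job in; it is judged then, once.
The state is a dict: "clock": time; "joints": joint angles; "qd": joint speeds; "tau": joint torques, N m; "tcp_pos": TCP position; "orientation": TCP orientation; "force": force on the tool from outside, world axes, zero at the start; "wrist_torque": the same for the moment, N m; "finger_gap": finger opening in m; "gripper_force": force on a finger pad.
Only numpy, scipy, OpenCV 4.12 (cv2) and the standard library are available. Lean on these libraries where they do the work, as an engineer would, in place of code of your own. Each camera call takes 0.05 s, during which the arm holds its last target. There are 200 camera calls.

TASK

The test head (the square block with the handle) has toppled over: stand it back upright on the bench. Then lower it, handle up, into the pocket of the test nest, slide it along the pocket until it drops over the hidden locating pin, and press it down against the springs as far as it goes. Finish while still holding it pressed fully down with the gripper, and leave the other things on the bench where they are.

Things in the scene. Friction and masses are not known exactly. Their poses are not given: they have to be found in the camera images.
- head: Test head, loose, 0.27 to 0.49 kg: grey block 70 x 70 mm, 40 mm high, with a square handle on its top. Origin: centre of the block's underside; z runs up through the handle, x and y square to its sides (four-fold symmetric). It starts lying on a side of the block, z level, 35 mm above the bench. In mid-underside: a blind hole 15 mm wide, 2 mm chamfer, 26 mm deep.
- head_handle (a point): The black handle of the head: 24 x 24 mm square, 60 mm long, its faces parallel to the block's, on the middle of the block's top. The point is on its axis, halfway up: 70 mm above the head's underside, 30 mm below the handle's end. Let go with an edge of its foot on the bench and tilted 45 degrees or less from upright, the head rocks upright by itself.
- nest: The test nest, fixed to the bench: a dark steel foot 150 x 124 x 10 mm with an aluminium frame, its top 46 mm above the bench, walls 12 mm thick around an open rectangular pocket 106 mm long (its x) and 76 mm wide (its y), so the head's block has 3 mm play each side in y and 18 mm in x. Origin: centre of the foot's underside, at bench height; z up.
- nest_pocket (a point): Middle of the pocket, 36 mm above the bench, level with the top of the fixed steel locating pin (12 mm diameter, tapering to 9 mm over its last 2 mm). The pin stands on the pocket's lengthwise middle line (nest y = 0), but where along it is not reported: anywhere within 12 mm of the middle (nest x -12 to 12 mm). A head put in the pocket always covers the pin.
- plate (a joint): The sprung contact plate in the pocket, two green strips either side of the pin; travel in m: 0 = up (top 24 mm above the bench), 0.006 = fully down (18 mm). Springs push up with 7 N at 0, 13 N fully down; the head's weight alone does not move it. The head rests on the pin with its underside at 36 mm until its hole meets the pin, then drops to 24 mm onto this plate.
- telephone: Bystander: a beige desk telephone without its handset, 190 x 170 mm, about 65 mm high. Origin: centre of its underside.
- handset: Bystander: a beige telephone handset 210 mm long (along its x), 46 mm wide and high, lying on the bench. Origin: centre of its underside.
- screw_jar: Bystander: a small jar, 48 mm in diameter, 60 mm high. Origin: centre of its underside.
- screwdriver: Bystander: a screwdriver 170 mm long lying on the bench along its x, about 30 mm high. Origin: near its middle, on the bench.
Mind the look-alikes: they are no part of the job. What is shaped like the head but pink or red is not meant.

How it is judged:
By the outcome, as a careful person would: the job done as asked, in the order asked, and still so for the second after the job is handed in, while the arm keeps its last pose, push and grip.
It also fails if it takes over 72 s, if anything falls off the work surface, if the arm or the gripper's body presses on something with over 40 N, if the wrist force passes 120 N, or if a joint passes its speed limit or range.

## Working session

There is one attempt and no reset: what is moved stays moved. The work goes in short steps, Python scripts to look and compute and a shell command to move; the robot and the scene stay as the last step left them, time stands still between calls to the robot, and variables do not carry over. Pictures are saved under pics/ and viewed, at most 10 in all, crops included, and the job is handed in when it is done.

```bash
ls; mkdir -p pics; python3 - <<'E'
from plant import bot
import cv2,numpy as np
s=bot.observe(); print(s)
for n in("top","side"):
    f=bot.grab_frame(n); cv2.imwrite(f"pics/{n}0.png",f["image"][:,:,::-1]); np.savez(f"pics/{n}0.npz",**f)
    print(n,f["fx"],f["cx"],f["cy"],(-f["R"].T@f["t"]).round(3),f["R"].round(3).tolist())
E
```

```text
pics
{'clock': 0.0, 'joints': array([ 1.02143526e+00,  4.91584364e-01,  1.55945224e+00,  1.02927524e-06,
        1.09169739e+00, -1.05625596e-01]), 'qd': array([-0.00133956,  0.00019334,  0.0006724 ,  0.00018328,  0.0005821 ,
       -0.0019621 ]), 'tau': array([-1.69808496e-03, -6.12648439e+01, -2.58181411e+01,  6.92755217e-02,
        4.81972564e-02, -1.12798064e-04]), 'tcp_pos': array([0.26818804, 0.56426492, 0.21404538]), 'orientation': array([-6.91233266e-01, -3.06422682e+00,  1.69686662e-03]), 'force': array([0.42498735, 0.5409302 , 0.00888746]), 'wrist_torque': array([-0.05089745, -0.05017546, -0.00113291]), 'gripper_force': 0.0, 'finger_gap': 0.09547591075139007}
top 462.431825400546 251.11305518140315 192.11944911016317 [ 0.46  -0.088  1.211] [[0.001, -1.0, 0.019], [-0.995, -0.002, -0.097], [0.097, -0.019, -0.995]]
side 348.0735392914697 260.96981526879574 196.46600552319882 [0.465 0.554 0.727] [[-0.994, -0.11, -0.022], [-0.062, 0.701, -0.71], [0.094, -0.704, -0.704]]
```

View pics/top0.png

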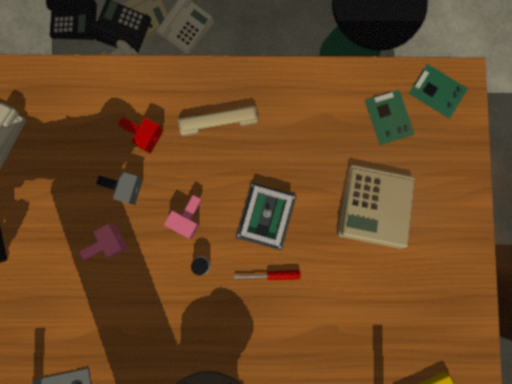

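View pics/side0.png

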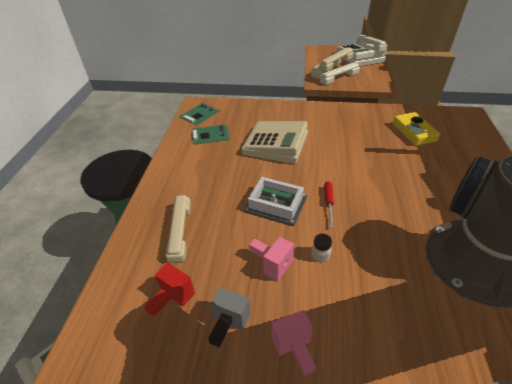

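Top: grey head with black handle at about (126,188), handle pointing left (+y) to (106,183). The nest is at (267,215), the jar at (200,266) and the screwdriver at (267,274). Side: head at (230,310) with its handle toward (218,332), nest at (276,200). The pink and red look-alikes are ignored.

```bash
cat > h.py <<'E'
import numpy as np,cv2
from plant import bot
from scipy.spatial.transform import Rotation as Ro
def ray(f,px,z):
    "pixels -> world points on plane z"
    px=np.atleast_2d(px).astype(float)
    d=np.c_[(px[:,0]-f["cx"])/f["fx"],(px[:,1]-f["cy"])/f["fy"],np.ones(len(px))]@f["R"]
    c=-f["R"].T@f["t"]
    return c+d*((z-c[2])/d[:,2])[:,None]
def proj(f,X):
    p=np.atleast_2d(X)@f["R"].T+f["t"]; return np.c_[f["fx"]*p[:,0]/p[:,2]+f["cx"],f["fy"]*p[:,1]/p[:,2]+f["cy"]]
def state():
    s=bot.observe(); R=Ro.from_rotvec(s["orientation"]).as_matrix()
    print("clock %.2f tcp %s tool x %s y %s z %s gap %.4f grip %.1f F %s"%(s["clock"],s["tcp_pos"].round(4),R[:,0].round(3),R[:,1].round(3),R[:,2].round(3),s["finger_gap"],s["gripper_force"],s["force"].round(1)))
    return s,R
def blobs(m,amin=30):
    cs,_=cv2.findContours(m.astype(np.uint8),cv2.RETR_EXTERNAL,cv2.CHAIN_APPROX_NONE)
    return [c[:,0] for c in cs if cv2.contourArea(c)>amin]
E
python3 - <<'E'
from h import *
state()
f=dict(np.load("pics/top0.npz")); im=f["image"]
a=cv2.resize(im[160:220,85:155],None,fx=5.5,fy=5.5,interpolation=cv2.INTER_CUBIC)
b=cv2.resize(im[175:255,230:305],None,fx=5,fy=5,interpolation=cv2.INTER_CUBIC)
g=dict(np.load("pics/side0.npz"))["image"]
c=np.zeros((400,760,3),np.uint8); c[:a.shape[0],:a.shape[1]]=a; c[:b.shape[0],385:760]=b
cv2.imwrite("pics/crop.png",c[:,:,::-1])
hsv=cv2.cvtColor(im,cv2.COLOR_RGB2HSV)
gray=(hsv[...,1]<70)&(hsv[...,2]>70)
for x0,x1,y0,y1,z,n in((85,155,160,220,.07,"block"),(230,305,175,255,.046,"nest")):
    m=np.zeros(gray.shape,bool); m[y0:y1,x0:x1]=gray[y0:y1,x0:x1]
    for p in blobs(m):
        w=ray(f,p,z)[:,:2].astype(np.float32); print(n,p.mean(0),cv2.minAreaRect(p.astype(np.int32)),cv2.minAreaRect(w))
dark=(hsv[...,2]<60)&(hsv[...,1]<90)
m=np.zeros(gray.shape,bool); m[172:200,90:117]=dark[172:200,90:117]
for p in blobs(m):
    w=ray(f,p,.047)[:,:2].astype(np.float32); print("handle",cv2.minAreaRect(w))
for q in((104,181),(126,188),(110,180),(120,180),(250,215),(260,225),(65,120)): print(q,im[q[1],q[0]],hsv[q[1],q[0]])
E
```

```text
clock 0.10 tcp [0.2682 0.5643 0.2141] tool x [-0.903  0.429  0.   ] y [ 0.429  0.903 -0.001] z [-0.    -0.001 -1.   ] gap 0.0954 grip 0.0 F [-0.7 -0.6  0.6]
block [124.975  187.4125] ((124.71885681152344, 187.06661987304688), (16.887374877929688, 28.658620834350586), 16.927513122558594) ((0.583101749420166, 0.20274989306926727), (0.041746512055397034, 0.07035204023122787), 74.5772933959961)
nest [266.25773196 215.83505155] ((265.8597717285156, 216.00074768066406), (45.87560272216797, 55.62080001831055), 15.64224624633789) ((0.513555645942688, -0.14741656184196472), (0.11554555594921112, 0.14058136940002441), 74.1882095336914)
handle ((0.5970682501792908, 0.25345340371131897), (0.0488387867808342, 0.018981222063302994), 74.83818054199219)
(104, 181) [13 14 15] [105  34  15]
(126, 188) [97 97 88] [30 24 97]
(110, 180) [14 14 15] [120  17  15]
(120, 180) [95 94 85] [27 27 95]
(250, 215) [142 137 130] [ 18  22 142]
(260, 225) [34 34 31] [30 23 34]
(65, 120) [75 44 20] [ 13 187  75]
```

View pics/crop.png

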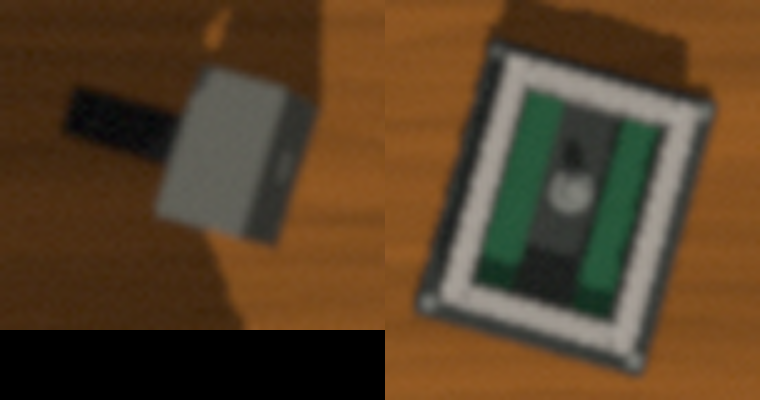

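Block face measures 41.7 x 70.4 mm at z = 0.07, matching 40 x 70, and the handle axis is at 74.6°. Now I'll move over the handle (9 shift rows, then turn +1.396) and refine the nest and pin from the saved frame.

The manual's scale: shifts go in shares of 62.5 mm and turns go in shares of pi/2 rad. Converting my numbers, -0.0476 m is -0.7616, -0.0145 m is -0.232.

```bash
python3 -m pendant '[[0.095,-0.7616,-0.232,0,0],[0.095,-0.7616,-0.232,0,0],[0.095,-0.7616,-0.232,0,0],[0.095,-0.7616,-0.232,0,0],[0.095,-0.7616,-0.232,0,0],[0.095,-0.7616,-0.232,0,0],[0.095,-0.7616,-0.232,0,0],[0.095,-0.7616,-0.232,0,0],[0.095,-0.7616,-0.232,0,0]]' 10
python3 -m pendant '[[0.095,0,0,0,0.1111],[0.095,0,0,0,0.1111],[0.095,0,0,0,0.1111],[0.095,0,0,0,0.1111],[0.095,0,0,0,0.1111],[0.095,0,0,0,0.1111],[0.095,0,0,0,0.1111],[0.095,0,0,0,0.1111],[0.095,0,0,0,0]]'
python3 - <<'E'
from h import *
state()
f=dict(np.load("pics/top0.npz")); im=f["image"]
hsv=cv2.cvtColor(im,cv2.COLOR_RGB2HSV)
m=np.zeros(im.shape[:2],bool); m[180:250,233:300]=((hsv[...,1]<70)&(hsv[...,2]>110))[180:250,233:300]
for p in blobs(m,5):
    for z in (.046,.036):
        r=cv2.minAreaRect(ray(f,p,z)[:,:2].astype(np.float32)); print("frame/pin",z,p.mean(0),r)
g=np.zeros(im.shape[:2],bool); g[180:250,233:300]=((hsv[...,0]>40)&(hsv[...,0]<90)&(hsv[...,1]>80))[180:250,233:300]
for p in blobs(g,5):
    r=cv2.minAreaRect(ray(f,p,.024)[:,:2].astype(np.float32)); print("green",p.mean(0),r)
E
```

```text
clock: 1.23
tcp_pos: [0.6002, 0.2614, 0.2143]
orientation: [-0.691, -3.064, 0.0]
force: [1.2, 0.8, -0.4]
finger_gap: 0.0948
gripper_force: 0.0
clock: 2.35
tcp_pos: [0.5991, 0.2626, 0.2143]
orientation: [-2.498, -1.905, 0.001]
force: [-0.1, 0.8, 0.6]
finger_gap: 0.0951
gripper_force: 0.0
clock 2.35 tcp [0.5991 0.2626 0.2143] tool x [ 0.265  0.964 -0.   ] y [ 0.964 -0.265 -0.001] z [-0.001 -0.    -1.   ] gap 0.0951 grip 0.0 F [-0.1  0.8  0.6]
frame/pin 0.046 [266.90857143 216.08      ] ((0.5135859251022339, -0.14904461801052094), (0.10214581340551376, 0.13298633694648743), 73.95649719238281)
frame/pin 0.036 [266.90857143 216.08      ] ((0.5140461921691895, -0.14957134425640106), (0.10302265733480453, 0.1341279000043869), 73.95649719238281)
green [275.43529412 218.24705882] ((0.5091253519058228, -0.17214034497737885), (0.0217908788472414, 0.09885381907224655), 74.1626205444336)
green [256.74698795 212.73493976] ((0.5228029489517212, -0.12498150020837784), (0.021146496757864952, 0.09976491332054138), 75.88365936279297)
```

Scaled: 0.0495 m is 0.792, 0.04 m is 0.64.

```bash
python3 -m pendant '[[0.095,0,0,0.792,0],[0.095,0,0,0.792,0],[0.095,0,0,0.792,0],[0.095,0,0,0.64,0],[0.095,0,0,0.16,0],[0,0,0,0,0],[0,0,0,0,0],[0,0,0,0,0],[0,0,0,0,0],[0,0,0,0,0],[0,0,0,0,0],[0,0,0,0,0]]' 8
python3 - <<'E'
from h import *
state()
f=dict(np.load("pics/top0.npz"));im=f["image"]
c=np.array([.5136,-.1490]);ex=np.array([.9613,-.2756])
gray=cv2.cvtColor(im,cv2.COLOR_RGB2GRAY)
m=np.zeros(gray.shape,bool);m[205:222,259:275]=gray[205:222,259:275]>75
for p in blobs(m,3):
    (u,v),r=cv2.minEnclosingCircle(p.astype(np.int32)); w=ray(f,(u,v),.036)[0,:2]; d=w-c; print("pin px",u,v,r,"world",w,"nest x,y",d@ex,d@[-ex[1],ex[0]])
E
```

```text
clock: 3.85
tcp_pos: [0.5992, 0.2627, 0.0161]
orientation: [-2.499, -1.903, -0.0]
force: [0.1, 0.5, -0.2]
finger_gap: 0.0303
gripper_force: 0.0
clock 3.85 tcp [0.5992 0.2627 0.0161] tool x [0.266 0.964 0.   ] y [ 0.964 -0.266 -0.   ] z [ 0.  0. -1.] gap 0.0303 grip 0.0 F [ 0.1  0.5 -0.2]
pin px 266.8636474609375 213.0454559326172 4.371771335601807 world [ 0.52113995 -0.15008532] nest x,y 0.007547266078652621 0.0010346920805087228
```

Scaled: -0.0084 m is -0.1344, -0.0079 m is -0.1264.

```bash
python3 -m pendant '[[0,0,0,0,0],[0,0,0,0,0],[0,0,0,0,0],[0,0,0,0,0]]' | grep -E 'gap|grip'
python3 -m pendant '[[0,-0.0656,0,-0.1344,0],[0,-0.0784,0,-0.1264,0],[0,-0.0928,0,-0.1168,0],[0,-0.104,0,-0.1072,0],[0,-0.1136,0,-0.096,0],[0,-0.1248,0,-0.0832,0],[0,0,0,0,0]]'
python3 - <<'E'
from h import *
state()
f=bot.grab_frame("side");im=f["image"]
p=proj(f,[.58,.19,.04])[0].astype(int); print(p)
c=im[max(p[1]-80,0):p[1]+80,max(p[0]-90,0):p[0]+90]
cv2.imwrite("pics/s1.png",cv2.resize(c,None,fx=3.5,fy=3.5,interpolation=cv2.INTER_CUBIC)[:,:,::-1])
E
```

```text
finger_gap: 0.0238
gripper_force: 8.0
clock: 5.22
tcp_pos: [0.5897, 0.2272, 0.0583]
orientation: [2.499, 1.903, 0.001]
force: [-1.6, 0.8, 1.0]
finger_gap: 0.0237
gripper_force: 8.0
clock 5.22 tcp [0.5897 0.2272 0.0583] tool x [0.266 0.964 0.   ] y [ 0.964 -0.266  0.001] z [ 0.001  0.    -1.   ] gap 0.0237 grip 8.0 F [-1.6  0.8  1. ]
[233 301]
```

View pics/s1.png

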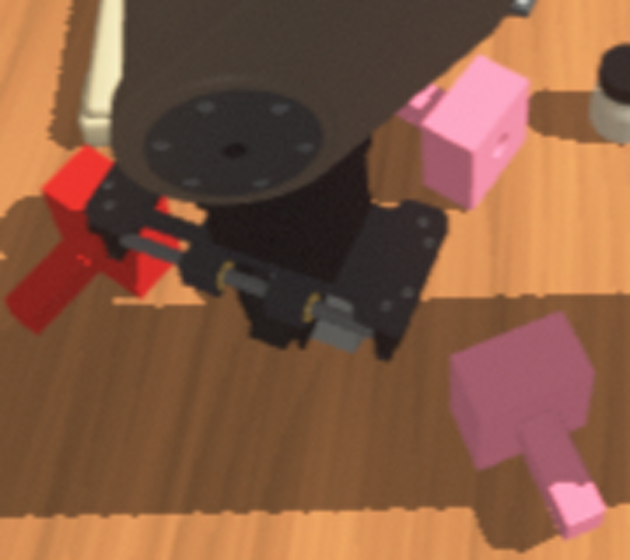

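Side view: the gripper hides the head; only a grey corner shows at crop (340,335). The near-zero vertical force says the bench still carries it, so it is pivoting. Continue the arc.

Scaled: -0.0093 m is -0.1488, -0.0092 m is -0.1472.

```bash
python3 -m pendant '[[0,-0.1312,0,-0.0704,0],[0,-0.1392,0,-0.056,0],[0,-0.144,0,-0.04,0],[0,-0.1472,0,-0.0272,0],[0,-0.1488,0,-0.0096,0],[0,-0.1488,0,0.0064,0],[0,0,0,0,0]]'
python3 - <<'E'
from h import *
for i in range(3):
    state(); f=bot.grab_frame("top")
im=f["image"]
p=proj(f,[.58,.19,.04])[0].astype(int); print(p)
a=cv2.resize(im[p[1]-50:p[1]+50,p[0]-50:p[0]+50],(390,390),interpolation=cv2.INTER_CUBIC)
f=bot.grab_frame("side");im=f["image"]
p=proj(f,[.58,.19,.04])[0].astype(int)
b=cv2.resize(im[p[1]-50:p[1]+50,p[0]-50:p[0]+50],(390,390),interpolation=cv2.INTER_CUBIC)
cv2.imwrite("pics/s2.png",np.hstack([a,b])[:,:,::-1])
E
```

```text
clock: 6.15
tcp_pos: [0.5752, 0.1751, 0.07]
orientation: [2.5, 1.903, -0.001]
force: [-1.4, -3.4, 1.0]
finger_gap: 0.0241
gripper_force: 8.0
clock 6.15 tcp [0.5752 0.1751 0.07  ] tool x [ 0.266  0.964 -0.001] y [ 0.964 -0.266 -0.   ] z [-0. -0. -1.] gap 0.0241 grip 8.0 F [-1.4 -3.4  1. ]
clock 6.20 tcp [0.5753 0.1754 0.07  ] tool x [ 0.266  0.964 -0.   ] y [ 0.964 -0.266 -0.   ] z [-0. -0. -1.] gap 0.0241 grip 8.0 F [-0.3 -2.1  1.5]
clock 6.25 tcp [0.5754 0.1757 0.07  ] tool x [ 0.266  0.964 -0.   ] y [ 0.964 -0.266  0.   ] z [-0. -0. -1.] gap 0.0239 grip 8.0 F [-1.  -3.6  2.6]
[132 189]
```

View pics/s2.png

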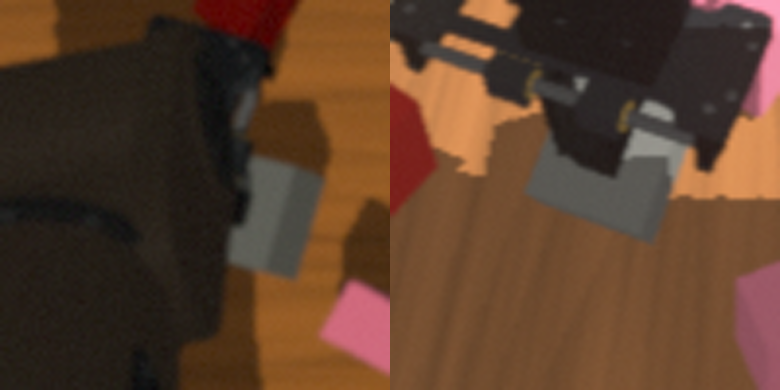

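The head is well on its way upright, and the −y pull shows that gravity is now helping. I'll finish the arc and then release.

Scaled: -0.05 m is -0.8, -0.04 m is -0.64.

```bash
python3 -m pendant '[[0,-0.1456,0,0.0192,0],[0,-0.1456,0,0.0368,0],[0,-0.1168,0,0.0416,0],[0,0,0,0,0],[0.05,0,0,0,0],[0.05,0,0,0,0],[0.05,0,0,0,0],[0.05,0,0,0,0],[0.05,0,0,-0.8,0],[0.05,0,0,-0.64,0],[0.05,0,0,0,0]]'
python3 -m pendant '[[0.095,0.96,0,0,0],[0.095,0.96,0,0,0],[0.095,0.96,0,0,0],[0.095,0,0,0,0]]'
python3 - <<'E'
from h import *
state(); f=bot.grab_frame("top"); np.savez("pics/t3.npz",**f)
im=f["image"]
p=proj(f,[.58,.15,.04])[0].astype(int); print(p)
a=cv2.resize(im[p[1]-50:p[1]+50,p[0]-50:p[0]+50],(390,390),interpolation=cv2.INTER_CUBIC)
f=bot.grab_frame("side");im=f["image"]; np.savez("pics/s3.npz",**f)
p=proj(f,[.58,.15,.04])[0].astype(int);print(p)
b=cv2.resize(im[p[1]-50:p[1]+50,p[0]-50:p[0]+50],(390,390),interpolation=cv2.INTER_CUBIC)
cv2.imwrite("pics/s3.png",np.hstack([a,b])[:,:,::-1])
E
```

```text
clock: 7.72
tcp_pos: [0.5697, 0.1517, 0.1567]
orientation: [2.497, 1.902, 0.007]
force: [0.0, 0.1, -0.5]
finger_gap: 0.0499
gripper_force: 0.0
clock: 8.22
tcp_pos: [0.6159, 0.3284, 0.1518]
orientation: [-2.495, -1.908, 0.002]
force: [-0.0, -0.5, -0.5]
finger_gap: 0.0847
gripper_force: 0.0
clock 8.22 tcp [0.6159 0.3284 0.1518] tool x [ 0.262  0.965 -0.   ] y [ 0.965 -0.262 -0.001] z [-0.001 -0.    -1.   ] gap 0.0847 grip 0.0 F [-0.  -0.5 -0.5]
[148 189]
[236 284]
```

View pics/s3.png

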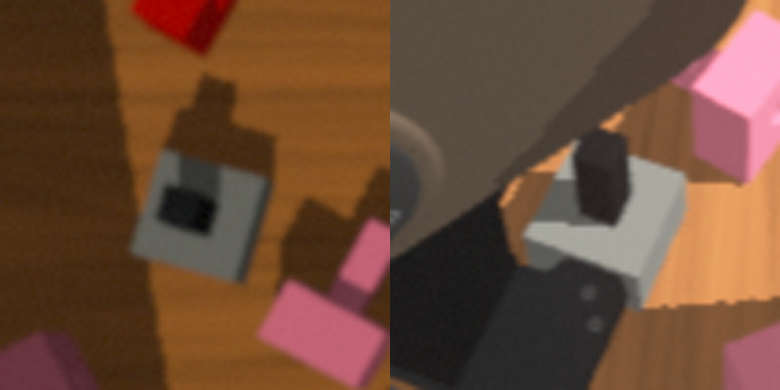

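Upright: the left (top-view) panel shows the square top with the handle seen end-on at crop (187,210); the right panel shows the handle vertical on the block. Now measure its pose.

```bash
python3 - <<'E'
from h import *
f=dict(np.load("pics/t3.npz"));im=f["image"];hsv=cv2.cvtColor(im,cv2.COLOR_RGB2HSV)
win=np.zeros(im.shape[:2],bool);win[172:218,128:175]=1
for lo in (70,80,90):
    for p in blobs(win&(hsv[...,1]<80)&(hsv[...,2]>lo)): print("top",lo,cv2.minAreaRect(ray(f,p,.04)[:,:2].astype(np.float32)))
for p in blobs(win&(hsv[...,1]<110)&(hsv[...,2]<45),15):
    print("handle@.1",cv2.minAreaRect(ray(f,p,.1)[:,:2].astype(np.float32)))
s,R=state()
E
```

```text
top 70 ((0.5695368051528931, 0.15047085285186768), (0.07211800664663315, 0.07007359713315964), 75.33422088623047)
top 80 ((0.5696926116943359, 0.1509907841682434), (0.07160892337560654, 0.06937562674283981), 76.04220581054688)
top 90 ((0.5693950653076172, 0.15125025808811188), (0.06853069365024567, 0.06827761977910995), 75.16869354248047)
handle@.1 ((0.5677719116210938, 0.1443275809288025), (0.03230980411171913, 0.02388947270810604), 76.0533447265625)
clock 8.32 tcp [0.6156 0.325  0.1522] tool x [ 0.265  0.964 -0.002] y [ 0.964 -0.265 -0.002] z [-0.002 -0.001 -1.   ] gap 0.0919 grip 0.0 F [0.1 0.9 0.6]
```

Scaled: -0.06 m is -0.96, 0.0005 m is 0.008.

```bash
python3 -m pendant '[[0.07,-0.96,0.008,0,0],[0.07,-0.96,0.008,0,0],[0.07,-0.96,0.008,0,0],[0.07,0,0,0,0],[0.07,0,0,0,0]]' | grep tcp
python3 -m pendant '[[0.07,0,0,0.8,0],[0.07,0,0,0.72,0],[0.07,0,0,0.16,0],[0,0,0,0,0],[0,0,0,0,0],[0,0,0,0,0],[0,0,0,0,0],[0,0,0,0,0],[0,0,0,0,0],[0,0,0,0,0],[0,0,0,0,0],[0,0,0,0,0]]' 45; python3 -c "
from h import *
state()"
```

```text
tcp_pos: [0.57, 0.1502, 0.154]
clock: 10.45
tcp_pos: [0.5698, 0.1511, 0.0491]
orientation: [-2.499, -1.903, 0.0]
force: [-3.4, 0.1, 6.5]
finger_gap: 0.0239
gripper_force: 45.0
clock 10.45 tcp [0.5698 0.1511 0.0491] tool x [0.266 0.964 0.   ] y [ 0.964 -0.266 -0.   ] z [-0.  0. -1.] gap 0.0239 grip 45.0 F [-3.4  0.1  6.5]
```

Scaled: -0.04 m is -0.64, -0.02 m is -0.32.

```bash
python3 -m pendant '[[0,0,0,-0.32,0],[0,0,0,-0.64,0],[0,0,0,-0.64,0],[0,0,0,0,0]]'
python3 - <<'E'
from h import *
state()
for n,box in(("side0",(240,315,170,230)),("top0",(233,300,180,250))):
    f=dict(np.load(f"pics/{n}.npz"));im=f["image"];hsv=cv2.cvtColor(im,cv2.COLOR_RGB2HSV)
    win=np.zeros(im.shape[:2],bool);win[box[2]:box[3],box[0]:box[1]]=1
    for lo in (110,130,150,170):
        for p in blobs(win&(hsv[...,1]<70)&(hsv[...,2]>lo),200):
            r=cv2.minAreaRect(ray(f,p,.046)[:,:2].astype(np.float32)); print(n,lo,np.round(r[0],4),np.round(r[1],4),round(r[2],1))
f=dict(np.load("pics/side0.npz"));im=f["image"]
cv2.imwrite("pics/c4.png",cv2.resize(im[165:235,235:320],None,fx=7,fy=7,interpolation=cv2.INTER_CUBIC)[:,:,::-1])
E
```

```text
clock: 10.95
tcp_pos: [0.571, 0.1512, 0.1509]
orientation: [2.498, 1.902, 0.006]
force: [-0.3, -0.9, -5.3]
finger_gap: 0.0237
gripper_force: 45.0
clock 10.95 tcp [0.571  0.1512 0.1509] tool x [0.266 0.964 0.002] y [ 0.964 -0.266  0.004] z [ 0.004  0.001 -1.   ] gap 0.0237 grip 45.0 F [-0.3 -0.9 -5.3]
side0 110 [ 0.5129 -0.1371] [0.1189 0.1426] 71.7
side0 130 [ 0.5126 -0.1395] [0.1153 0.1428] 70.9
side0 150 [ 0.5133 -0.1421] [0.1087 0.1373] 72.7
side0 170 [ 0.5139 -0.1467] [0.0983 0.1322] 73.8
top0 110 [ 0.5136 -0.149 ] [0.1021 0.133 ] 74.0
top0 130 [ 0.5144 -0.1488] [0.0982 0.1279] 74.1
top0 150 [ 0.515  -0.1486] [0.0955 0.1255] 74.1
```

View pics/c4.png

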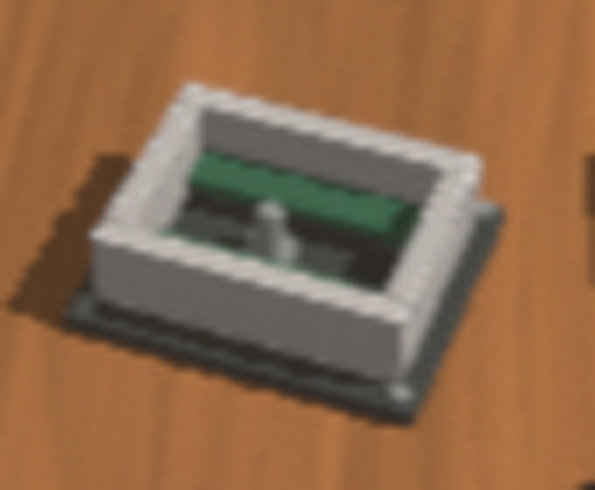

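Side crop: pin top at (270,212), i.e. full-frame pixel (273.6,195.3), right of the pocket's middle in x. I'll carry the head over the pocket, short of the pin in nest x.

Scaled: -0.05 m is -0.8, -0.04 m is -0.64, 0.012 rad / 1.5708 = 0.0076.

```bash
python3 -m pendant '[[0,0,0,0,0.0076],[0,-0.32,0.024,0,0],[0,-0.64,0.048,0,0],[0,-0.8,0.0576,0,0],[0,-0.8,0.0576,0,0],[0,-0.8,0.0576,0,0],[0,-0.8,0.0576,0,0],[0,-0.48,0.0336,0,0],[0,-0.216,0.016,0,0],[0,0,0,0,0],[0,0,0,0,0]]'
python3 - <<'E'
from h import *
s,R=state()
f=dict(np.load("pics/side0.npz"));w=ray(f,(273.6,195.3),.036)[0,:2]
c=np.array([.514,-.148]);ex=np.array([.9608,-.2773]);ey=np.array([.2773,.9608])
print("pin side",w,(w-c)@ex,(w-c)@ey)
d=s["tcp_pos"][:2]-c;print("tcp nest",d@ex,d@ey,"yaw",np.degrees(np.arctan2(R[1,1],R[0,1])))
f=bot.grab_frame("side");im=f["image"]
p=proj(f,[.514,-.148,.09])[0].astype(int);print(p)
cv2.imwrite("pics/s5.png",cv2.resize(im[p[1]-55:p[1]+65,p[0]-70:p[0]+70],None,fx=5,fy=5,interpolation=cv2.INTER_CUBIC)[:600,:,::-1])
E
```

```text
clock: 12.32
tcp_pos: [0.5069, -0.1458, 0.1485]
orientation: [-2.509, -1.889, 0.0]
force: [0.8, -0.2, -3.4]
finger_gap: 0.0236
gripper_force: 45.0
clock 12.32 tcp [ 0.5069 -0.1458  0.1485] tool x [0.277 0.961 0.   ] y [ 0.961 -0.277 -0.001] z [-0.001  0.001 -1.   ] gap 0.0236 grip 45.0 F [ 0.8 -0.2 -3.4]
pin side [ 0.52164896 -0.14551695] 0.0066605678066781636 0.00450677257396056
tcp nest -0.007447595465479862 9.34484998662429e-05 yaw -16.065555348214787
[276 180]
```

View pics/s5.png

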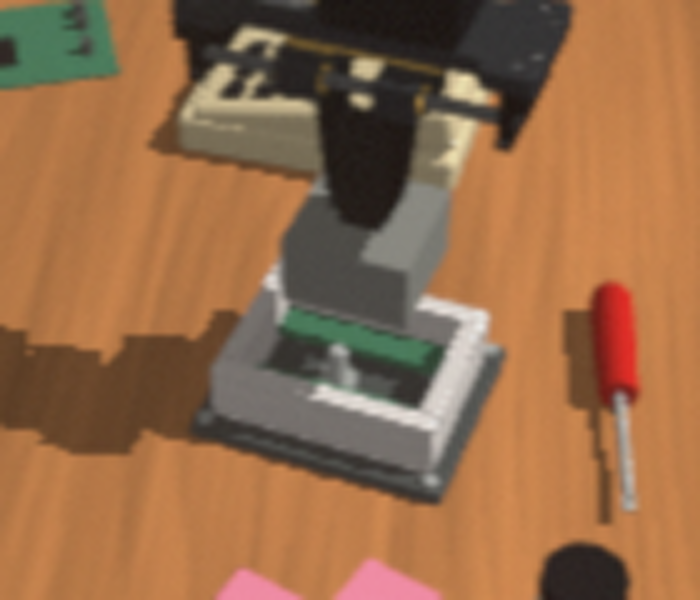

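Head hangs upright and square over the pocket with the pin visible at crop (342,360). Descend to just above the frame, then slowly inside it.

Scaled: 0.03 m is 0.48, 0.017 m is 0.272.

```bash
python3 -m pendant '[[0,0,0,0.48,0],[0,0,0,0.272,0],[0,0,0,0,0],[0,0,0,0.048,0],[0,0,0,0.048,0],[0,0,0,0.032,0],[0,0,0,0,0]]'; python3 -m pendant '[[0,0,0,0.032,0],[0,0,0,0.032,0],[0,0,0,0.032,0],[0,0,0,0,0]]' | grep -E 'tcp|force'
```

```text
clock: 13.25
tcp_pos: [0.507, -0.1467, 0.0939]
orientation: [2.511, 1.888, 0.0]
force: [0.3, 0.4, -5.1]
finger_gap: 0.0235
gripper_force: 45.0
tcp_pos: [0.5069, -0.1466, 0.0876]
force: [-0.2, -0.8, -4.4]
gripper_force: 45.0
```

Scaled: 0.0015 m is 0.024.

```bash
for i in 1; do python3 -m pendant '[[0,0,0,0.024,0],[0,0,0,0.024,0],[0,0,0,0,0],[0,0,0,0,0]]' | grep -E 'tcp|force'; done; python3 -m pendant '[[0,0,0,0.016,0],[0,0,0,0,0],[0,0,0,0,0]]' | grep -E 'tcp|force'
```

```text
tcp_pos: [0.507, -0.1467, 0.085]
force: [-1.6, 0.1, 1.8]
gripper_force: 45.0
tcp_pos: [0.507, -0.1467, 0.0849]
force: [-5.0, 1.8, 13.5]
gripper_force: 45.0
```

Scaled: -0.0006 m is -0.0096.

```bash
python3 -m pendant '[[0,0,0,-0.0096,0],[0,0,0,0,0]]' | grep -E 'tcp|force:'; for k in 1; do python3 -m pendant '[[0,0,0.032,0,0],[0,0,0.032,0,0],[0,0,0.032,0,0],[0,0,0,0,0]]' | grep -E 'tcp|force:'; done; python3 -m pendant '[[0,0,0.024,0,0],[0,0,0.024,0,0],[0,0,0,0,0]]' | grep -E 'tcp|force:';python3 -m pendant '[[0,0,0.016,0,0],[0,0,0,0,0]]' | grep -E 'tcp|force:';python3 -m pendant '[[0,0,0.016,0,0],[0,0,0,0,0]]' | grep -E 'tcp|force:'
```

```text
tcp_pos: [0.507, -0.1467, 0.0849]
force: [-4.0, 0.7, 8.1]
gripper_force: 45.0
tcp_pos: [0.5115, -0.1478, 0.0849]
force: [-8.8, 2.5, 14.1]
gripper_force: 45.0
tcp_pos: [0.5144, -0.1486, 0.0848]
force: [-7.9, 1.9, 12.2]
gripper_force: 45.0
tcp_pos: [0.515, -0.1488, 0.0848]
force: [-9.5, 3.1, 12.7]
gripper_force: 45.0
tcp_pos: [0.5165, -0.1492, 0.0847]
force: [-5.7, 2.6, 9.7]
gripper_force: 45.0
```

Scaled: 0.001 m is 0.016.

```bash
for k in 1; do python3 -m pendant '[[0,0,0.016,0,0],[0,0,0,0,0]]' | grep -E 'tcp|force:'; done; python3 -m pendant '[[0,0,0.016,0,0],[0,0,0,0,0]]' | grep -E 'tcp|force:';python3 -m pendant '[[0,0,0.016,0,0],[0,0,0,0,0]]' | grep -E 'tcp|force:';python3 -m pendant '[[0,0,0.016,0,0],[0,0,0,0,0]]' | grep -E 'tcp|force:'
```

```text
tcp_pos: [0.5176, -0.1496, 0.0845]
force: [-4.9, 2.2, 6.4]
gripper_force: 45.0
tcp_pos: [0.5196, -0.1503, 0.0841]
force: [0.2, 0.0, -3.9]
gripper_force: 45.0
tcp_pos: [0.5205, -0.1506, 0.0842]
force: [0.0, 0.1, -4.7]
gripper_force: 45.0
tcp_pos: [0.5215, -0.1509, 0.0844]
force: [0.3, 0.0, -3.2]
gripper_force: 45.0
```

Scaled: 0.0015 m is 0.024.

```bash
python3 -m pendant '[[0,0,0,0.024,0],[0,0,0,0.024,0],[0,0,0,0,0]]' | grep -E 'tcp|force:'; python3 -m pendant '[[0,0,0,0.024,0],[0,0,0,0.024,0],[0,0,0,0,0]]' | grep -E 'tcp|force:'
```

```text
tcp_pos: [0.5213, -0.1508, 0.0813]
force: [-0.5, -0.1, -5.9]
gripper_force: 45.0
tcp_pos: [0.5213, -0.1508, 0.0783]
force: [-0.2, 0.1, -4.3]
gripper_force: 45.0
```

Scaled: 0.0015 m is 0.024.

```bash
python3 -m pendant '[[0,0,0,0.024,0],[0,0,0,0.024,0],[0,0,0,0.024,0],[0,0,0,0,0]]' 60| grep -E 'tcp|force:'; python3 -m pendant '[[0,0,0,0.024,0],[0,0,0,0.024,0],[0,0,0,0,0]]' | grep -E 'tcp|force:';  python3 -m pendant '[[0,0,0,0.024,0],[0,0,0,0,0]]' | grep -E 'tcp|force:'
```

```text
tcp_pos: [0.5213, -0.1508, 0.0738]
force: [-0.5, 0.0, -4.5]
gripper_force: 60.0
tcp_pos: [0.5214, -0.1508, 0.0712]
force: [-0.8, 1.1, 4.1]
gripper_force: 60.0
tcp_pos: [0.5215, -0.1509, 0.0695]
force: [-2.5, -0.1, 4.7]
gripper_force: 60.0
```

Scaled: 0.001 m is 0.016.

```bash
python3 -m pendant '[[0,0,0,0.016,0],[0,0,0,0.016,0],[0,0,0,0,0]]' | grep -E 'tcp|force:';  python3 -m pendant '[[0,0,0,0.016,0],[0,0,0,0,0],[0,0,0,0,0]]' | grep -E 'tcp|force:'; python3 -m pendant '[[0,0,0,0.0112,0],[0,0,0,0,0],[0,0,0,0,0]]' | grep -E 'tcp|force:'
```

```text
tcp_pos: [0.5215, -0.1509, 0.0677]
force: [-1.7, 0.8, 7.3]
gripper_force: 60.0
tcp_pos: [0.5215, -0.1509, 0.0671]
force: [-3.7, 0.4, 11.5]
gripper_force: 60.0
tcp_pos: [0.5215, -0.1509, 0.067]
force: [-4.4, 2.3, 19.7]
gripper_force: 60.0
```

Scaled: 0.0004 m is 0.0064.

```bash
python3 -m pendant '[[0,0,0,0.0064,0],[0,0,0,0,0],[0,0,0,0,0],[0,0,0,0,0]]' | grep -E 'tcp|force:'
python3 - <<'E'
from h import *
state(); f=bot.grab_frame("side");im=f["image"];g=bot.grab_frame("top")["image"]
p=proj(f,[.514,-.148,.05])[0].astype(int)
a=cv2.resize(im[p[1]-55:p[1]+55,p[0]-50:p[0]+50],(400,440),interpolation=cv2.INTER_CUBIC)
b=cv2.resize(g[100:300,100:300],(390,440))
cv2.imwrite("pics/end.png",np.hstack([a,b])[:,:,::-1]); state()
E
```

```text
tcp_pos: [0.5215, -0.1509, 0.067]
force: [-6.8, 2.2, 25.7]
gripper_force: 60.0
clock 20.75 tcp [ 0.5215 -0.1509  0.067 ] tool x [ 0.277  0.961 -0.   ] y [ 0.961 -0.277  0.001] z [ 0.001 -0.    -1.   ] gap 0.0237 grip 60.0 F [-6.8  2.2 25.7]
clock 20.85 tcp [ 0.5215 -0.1509  0.067 ] tool x [ 0.277  0.961 -0.   ] y [ 0.961 -0.277  0.001] z [ 0.001 -0.    -1.   ] gap 0.0240 grip 60.0 F [-6.6  2.1 25.5]
```

View pics/end.png

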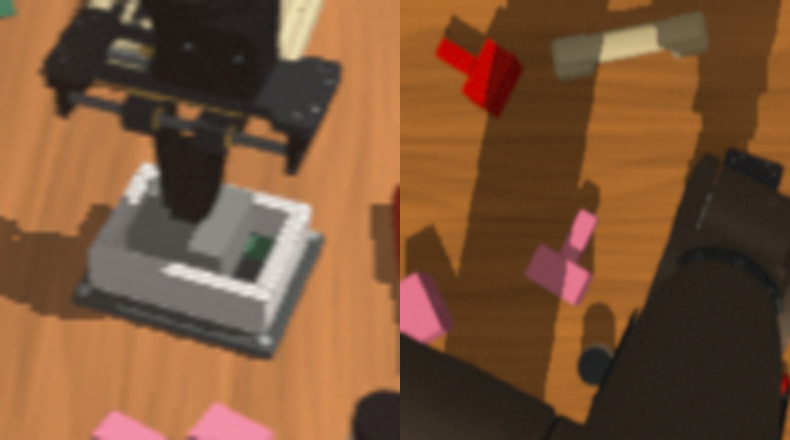

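The head sits square and deep in the pocket (crop (200,215)), held by the gripper against the hard stop at 25 N. The jar, handset and look-alikes in view are where they were.

```bash
python3 -c "
from plant import bot
print(bot.job_done())"
```

```text
the job is handed in; nothing more can be done
None
```

I stood the test head upright, lowered it into the pocket, slid it over the pin and handed in the job at about 21 s with the gripper still pressing it against the stop at about 25 N; in the final view the jar, handset and look-alikes hadn't moved (the telephone and screwdriver were mostly out of view).

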